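Pack the tea lights down the blue storage tube

TASK

Use the standing wooden pusher to press the stuck tea lights in the blue storage tube firmly down until they sit on the tube's bottom. Then let go of the pusher and leave it standing in the blue tube on top of the tea lights. Do not push down the tea lights in the orange tube.

Things in the scene. Friction and masses are not known exactly. Their poses are not given: they have to be found in the camera images.
- pusher: Loose wooden pusher, 170 mm tall, 0.18 kg, standing upright on a steel foot 34 mm across. Shaft 16 mm thick; collar 38 mm across at 94 to 104 mm above the foot; then a round grip 24 mm thick up to 156 mm and a 30 mm knob to 170 mm. Grip it from above on the round grip, about 135 mm up. Origin: centre of the foot's underside; z up along the pusher.
- blue_tube: Clear upright tube, fixed to the worktop, with a blue base disc (80 mm across) and blue rim ring. Floor inside at 10 mm, mouth 135 mm above the worktop. Bore 42 mm; the top 17 mm flares to 64 mm at the mouth (72 mm outside). Holds a stuck stack of three green-cased tea lights, 38 mm across, 48 mm tall together. Origin: centre of the underside, on the worktop; z up.
- blue_stack (a joint): How far (m) the blue tube's tea lights have slid down: at 0 (starts 0 to 0.012) their top is 112 mm above the worktop, at 0.055 (end stop) they sit on the floor, top at 57 mm. Slides under about 6 N, stays where left, also under the pusher's weight; rigid at the bottom, where 10 to 20 N is a firm push.
- orange_stack (a joint): The same for the three tea lights in the second tube, alike but with an orange base disc and rim ring, 10 to 30 cm to the left or right of the blue one. Starts between 0 and 0.012 and must stay put.
Mind the look-alikes: they are no part of the job. What is shaped like the blue_tube but red or yellow is not meant.

How it is judged:
By the outcome, as a careful person would: the job done as asked, in the order asked, and still so for the second after the job is handed in, with the robot touching nothing.
It also fails if it takes over 38 s, if anything falls off the work surface, if the arm or the gripper's body presses on something with over 40 N, if the wrist force passes 120 N, or if a joint passes its speed limit or range.

ROBOT

A 6-joint arm with a two-finger parallel gripper is mounted at the origin on a cart in front of the work surface, level with it; the furniture and walls round the work are solid. World frame = base frame: x ahead of the robot, y to its left, z up, the work surface at z = 0. Lengths are in m, angles in degrees, forces in N, time in s.
With the tool pointing down it reaches from about 0.25 to 0.775 m from the base axis. Payload 4 kg.
Tool frame: the origin (TCP) lies on the centre line of the jaws, within the pads' length; the fingertips stand 8 mm ahead of it and the grasp point (between the pads) lies 11 mm behind it (bot.tcp_to_tips is the distance from the TCP to the fingertips, in m); z points along the fingers, y is the line along which they close (so a half turn about z gives the same grasp; the last joint's range is limited). The gripper opens to 85 mm and grips with 20 to 120 N. Pads are 22 mm wide; open, the fingers measure 114 mm over their backs; the gripper's body (76 mm by 85 mm) begins 54 mm behind the grasp point. The pads swing forward as they close: fully open they stand 13 mm farther back than shut.
Start: joints at [-73.516, 4.996, 78.535, -0, 96.463, -5.907], TCP at [0.21, -0.509, 0.239] pointing down, gripper open.
Joint ranges: [-177.83, 177.83], [-43.37, 116.18], [15.69, 146.23], [-61.86, 241.86], [9.47, 152.12], [-147.06, 147.06]. Speed limits (degrees/s): [159.86, 159.86, 180, 180, 180, 180].

INTERFACE

Orientations are given as a 3x3 rotation matrix whose columns are the frame's x, y, z axes.
In Python, from bench import bot gives the robot as it stands. The module is installed in compiled form; this text tells all that it offers.
- The arm moves only by the shell command python3 -m handwheel 'ROWS'. ROWS is a JSON object of lists of equal length, an entry for each row: "gripper": the finger opening in cm, from 0 to 8.54; "xyz": the shift along the tool's x, y, z in cm, a list of three; "rot": the turn, a rotation vector about the tool's x, y, z in degrees, a list of three. In form: {"gripper": [gripper, ...], "xyz": [[tx, ty, tz], ...], "rot": [[rx, ry, rz], ...]}. A call has exactly 10 rows; each row is the pose to reach, as a shift and turn from the pose commanded when the call began, along the tool's axes at that moment; what a row does not reach only later rows make up. A row lasts 1/12 s, in which the tool goes at most 41.7 mm and 7.16 degrees, less where a joint would pass 70% of its speed; a pose out of reach is approached as far as the arm can. A call with a gripper value outside its range is refused whole. The fingers move at their own pace and stop on an object; the grip force is fixed at half the most. Time passes only in rows, so rows that repeat a pose let the fingers close, or fill a call up. It gives the time, the measured TCP pose, the force, the opening and the grip force at its end, in the units of the state.
- bot.get_state(): the state, without advancing time (a new reading comes with each control period).
- bot.get_image(name): name is "scene" or "top"; returns a dict with "color" (400x640x3 uint8, red, green, blue), "range_z" (400x640 float32, m along the optical axis (not along the pixel's ray), 0 where there is no reading), "K" (3x3 intrinsics, pixels), "k1" (the pictures are not rectified: a ray, as slopes to the right and down, at radius r is drawn at 1 + k1 r^2 times it, then the intrinsics apply), "camera_from_world" (4x4, takes a point from world to camera coordinates). Camera axes: x right, y down, z forward; pixel columns grow to the right and rows downward; lengths in m; the calibration is good to about 2 mm. A picture is of the moment at which its call begins.
- bot.sign_off(): hands the job in; it is judged then, once.
Trained networks look in a picture, given as the dict that the camera call returned (one of the last four; its "shot" number tells which), for a name from the list of things; names that differ only in an ending like _2 or _b are one class to them, and where a whole thing is asked for, a point or a joint stands for the part that bears it (a point fixed in the world has none). Each returns a list of dicts, best first, with "confidence" (0 to 1); they miss things now and then, are a little off and sometimes report something else, mostly with a low value. They report only what shows in the picture. A call takes as long as a camera call. They do not tell look-alikes from the thing itself.
- bot.find_in(picture, query): "box" ([centre column, centre row, width, height] in pixels, round what is visible of it).
- bot.landmark_of(picture, query): "centre" ([column, row] in pixels: a listed point, or the origin of a listed thing).
The state is a dict: "time_s": time; "q": joint angles; "qvel": joint speeds; "effort": joint torques, N m; "tcp_pos": TCP position; "orientation": TCP orientation; "ft_force": force on the tool from outside, world axes, zero at the start; "ft_torque": the same for the moment, N m; "finger_gap": finger opening in m; "grasp_force": force on a finger pad.
Only numpy, scipy, OpenCV 4.12 (cv2) and the standard library are available. Lean on these libraries where they do the work, as an engineer would, in place of code of your own. Each camera call takes 0.05 s, during which the arm holds its last target. There are 200 camera calls.

## Working session

There is one attempt and no reset: what is moved stays moved. The work goes in short steps, Python scripts to look and compute and a shell command to move; the robot and the scene stay as the last step left them, time stands still between calls to the robot, and variables do not carry over. Pictures are saved under pics/ and viewed, at most 10 in all, crops included, and the job is handed in when it is done.

```bash
mkdir -p pics
cat > h.py <<'E'
from bench import bot
import numpy as np, cv2
def ray(p,uv):
    K=p["K"];d=np.array([(uv[0]-K[0,2])/K[0,0],(uv[1]-K[1,2])/K[1,1]]);s=d.copy()
    for _ in range(20): s=d/(1+p["k1"]*(s@s))
    return np.array([s[0],s[1],1.])
def atz(p,uv,z):
    M=p["camera_from_world"];R=M[:3,:3];c=-R.T@M[:3,3];v=R.T@ray(p,uv)
    return c+v*(z-c[2])/v[2]
def cloud(p):
    K=p["K"];Z=p["range_z"];v,u=np.mgrid[:400,:640]
    d=np.stack([(u-K[0,2])/K[0,0],(v-K[1,2])/K[1,1]],-1);s=d.copy()
    for _ in range(20): s=d/(1+p["k1"]*(s**2).sum(-1,keepdims=True))
    P=np.concatenate([s,np.ones_like(s[...,:1])],-1)*Z[...,None]
    M=p["camera_from_world"];W=(P-M[:3,3])@M[:3,:3];W[Z==0]=np.nan
    return W
def save(p,n): cv2.imwrite("pics/"+n,p["color"][...,::-1])
E
python3 - <<'E'
from h import *
for n in("scene","top"):
    p=bot.get_image(n);save(p,n+"1.png")
    M=p["camera_from_world"];print(n,-M[:3,:3].T@M[:3,3],M[2,:3])
    for q in("pusher","blue_tube","orange_stack","blue_stack"):
        print(q,[(np.round(d["box"]),round(d["confidence"],2)) for d in bot.find_in(p,q)][:5])
        print("  lm",[(np.round(d["centre"]),round(d["confidence"],2),np.round(atz(p,d["centre"],0),3)) for d in bot.landmark_of(p,q)][:5])
print(bot.get_state())
E
```

```text
scene [-0.07469969 -0.87204247  1.24511469] [ 0.40783452  0.49950779 -0.76430555]
pusher [(array([268., 165.,  12.,  37.]), 0.58)]
  lm [(array([267., 185.]), 0.85, array([0.496, 0.101, 0.   ]))]
blue_tube [(array([338., 128.,  17.,  42.]), 0.79), (array([269., 290.,  30.,  41.]), 0.78), (array([315., 206.,  20.,  15.]), 0.75)]
  lm [(array([271., 294.]), 0.73, array([ 0.26 , -0.253,  0.   ])), (array([336., 142.]), 0.58, array([0.819, 0.114, 0.   ]))]
orange_stack [(array([361., 248.,  12.,   6.]), 0.66)]Traceback (most recent call last):
  File "<stdin>", line 7, in <module>
ValueError: it knows: blue_tube, pusher
```

View pics/scene1.png

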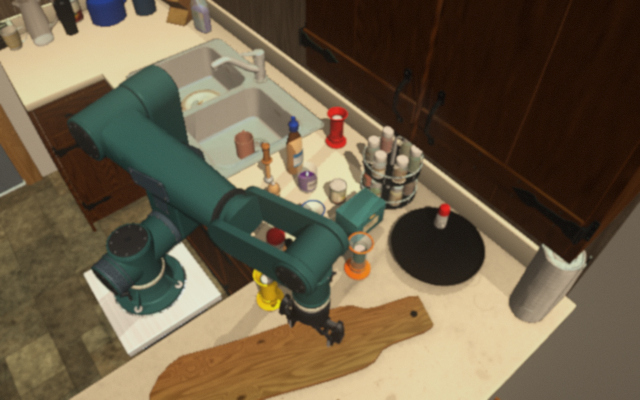

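The scene picture shows a red tube at (337,128), a yellow one at (269,290), and the orange one at (357,255). The blue rim is half hidden by the arm at (315,207). The wooden pusher is at (268,168).

Run:
```python
from h import *
p=bot.get_image("top");save(p,"top1.png")
M=p["camera_from_world"];print(-M[:3,:3].T@M[:3,3],M[2,:3])
for q in("pusher","blue_tube"):
    print(q,[(np.round(d["box"]),round(d["confidence"],2)) for d in bot.find_in(p,q)][:5])
    print("  lm",[(np.round(d["centre"]),round(d["confidence"],2),np.round(atz(p,d["centre"],0),3)) for d in bot.landmark_of(p,q)][:5])
s=bot.get_state();print(s["tcp_pos"],s["orientation"],s["ft_force"],s["time_s"])
```

```text
[ 0.07974401 -0.27175043  1.52703723] [ 0.29330097  0.10567317 -0.95016195]
pusher [(array([252., 177.,  14.,  26.]), 0.8)]
  lm [(array([253., 185.]), 0.59, array([0.519, 0.124, 0.   ]))]
blue_tube [(array([287., 104.,  24.,  31.]), 0.96), (array([333., 294.,  27.,  22.]), 0.93), (array([332., 219.,  22.,  35.]), 0.71), (array([330., 214.,  10.,   9.]), 0.61)]
  lm [(array([334., 302.]), 0.87, array([ 0.253, -0.273,  0.   ])), (array([334., 222.]), 0.62, array([ 0.498, -0.178,  0.   ])), (array([290., 108.]), 0.62, array([0.835, 0.119, 0.   ]))]
[ 0.20949794 -0.50855316  0.2393536 ] [[ 9.24605629e-01  3.80925754e-01  2.93443274e-05]
 [ 3.80925755e-01 -9.24605623e-01 -1.02936150e-04]
 [-1.20791003e-05  1.06353354e-04 -9.99999994e-01]] [0.70537169 0.58621159 0.12762804] 0.55
```

View pics/top1.png

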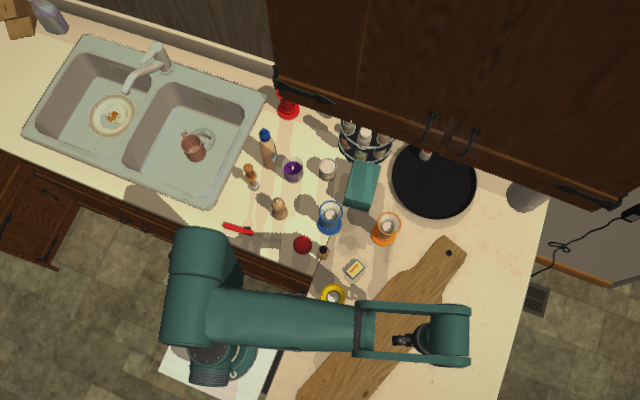

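In the top view, the pusher candidates are the turned wooden thing at (252,177), the short wooden thing at (279,209) and the one at (323,253). The tubes are blue (330,217), orange (386,229), yellow (333,295) and red (288,105). Next is one close crop to check the choice, plus measurements.

Run:
```python
from h import *
p=bot.get_image("top");q=bot.get_image("scene")
a=cv2.resize(p["color"][140:265,225:405],(792,550),interpolation=cv2.INTER_CUBIC)
cv2.imwrite("pics/crop1.png",a[...,::-1])
W=cloud(p);np.save("W.npy",W)
Wq=cloud(q)
# top-surface points near candidates
for n,(c,r),h in(("pusher",(252,177),18),("short",(279,209),14),("blue",(330,217),18),("orange",(386,229),18)):
    w=W[r-h:r+h,c-h:c+h].reshape(-1,3);w=w[np.isfinite(w[:,2])]
    for lo,hi in((.02,.09),(.09,.105),(.105,.128),(.128,.145),(.15,.18),(.18,.4)):
        m=w[(w[:,2]>lo)&(w[:,2]<hi)]
        if len(m)>2: print(n,lo,hi,len(m),np.median(m,0).round(3),m.min(0).round(3),m.max(0).round(3))
c=p["color"].astype(int);R,G,B=c[...,0],c[...,1],c[...,2]
for n,m,(u,v) in(("blue",(B>R+50),(330,217)),("orange",(R>G+60)&(G>B+30),(386,229)),("red",(R>G+90),(288,105)),("yellow",(R>B+90)&(G>B+60),(333,295))):
    k=np.zeros_like(m);k[v-20:v+20,u-20:u+20]=1
    y,x=np.nonzero(m&k);print(n,len(x),x.min(),x.max(),y.min(),y.max(), atz(p,((x.min()+x.max())/2,y.min()+ (x.max()-x.min())*.4),.135).round(3))
```

```text
pusher 0.02 0.09 90 [0.59  0.106 0.047] [0.506 0.09  0.02 ] [0.601 0.129 0.088]
pusher 0.09 0.105 37 [0.511 0.111 0.102] [0.499 0.101 0.097] [0.536 0.137 0.105]
pusher 0.105 0.128 35 [0.509 0.112 0.113] [0.5   0.1   0.105] [0.533 0.134 0.128]
pusher 0.128 0.145 15 [0.509 0.112 0.139] [0.505 0.106 0.129] [0.522 0.124 0.144]
pusher 0.15 0.18 78 [0.515 0.118 0.169] [0.504 0.105 0.153] [0.533 0.134 0.179]
short 0.02 0.09 108 [ 0.449 -0.01   0.037] [ 0.438 -0.023  0.02 ] [0.481 0.023 0.09 ]
short 0.09 0.105 26 [ 0.448 -0.008  0.095] [ 0.442 -0.02   0.09 ] [0.473 0.02  0.105]
short 0.105 0.128 116 [ 0.459 -0.001  0.115] [ 0.443 -0.018  0.105] [0.481 0.021 0.127]
short 0.128 0.145 5 [0.462 0.001 0.131] [ 0.458 -0.002  0.13 ] [0.465 0.006 0.133]
blue 0.02 0.09 113 [ 0.47  -0.177  0.047] [ 0.46  -0.197  0.021] [ 0.566 -0.138  0.09 ]
blue 0.09 0.105 42 [ 0.491 -0.157  0.103] [ 0.464 -0.178  0.091] [ 0.51  -0.143  0.105]
blue 0.105 0.128 188 [ 0.494 -0.164  0.115] [ 0.46  -0.191  0.105] [ 0.519 -0.137  0.128]
blue 0.128 0.145 211 [ 0.494 -0.163  0.135] [ 0.452 -0.201  0.128] [ 0.526 -0.129  0.145]
orange 0.02 0.09 99 [ 0.497 -0.339  0.051] [ 0.491 -0.369  0.027] [ 0.523 -0.314  0.086]
orange 0.09 0.105 84 [ 0.523 -0.341  0.103] [ 0.493 -0.363  0.093] [ 0.541 -0.322  0.105]
orange 0.105 0.128 150 [ 0.528 -0.343  0.12 ] [ 0.492 -0.369  0.105] [ 0.549 -0.312  0.128]
orange 0.128 0.145 219 [ 0.525 -0.343  0.135] [ 0.482 -0.378  0.128] [ 0.555 -0.305  0.145]
blue 218 318 342 201 234 [ 0.49  -0.162  0.135]
orange 273 372 400 212 245 [ 0.516 -0.333  0.135]
red 256 276 299 90 119 [0.797 0.106 0.135]
yellow 258 320 352 275 303 [ 0.279 -0.262  0.135]
```

View pics/crop1.png

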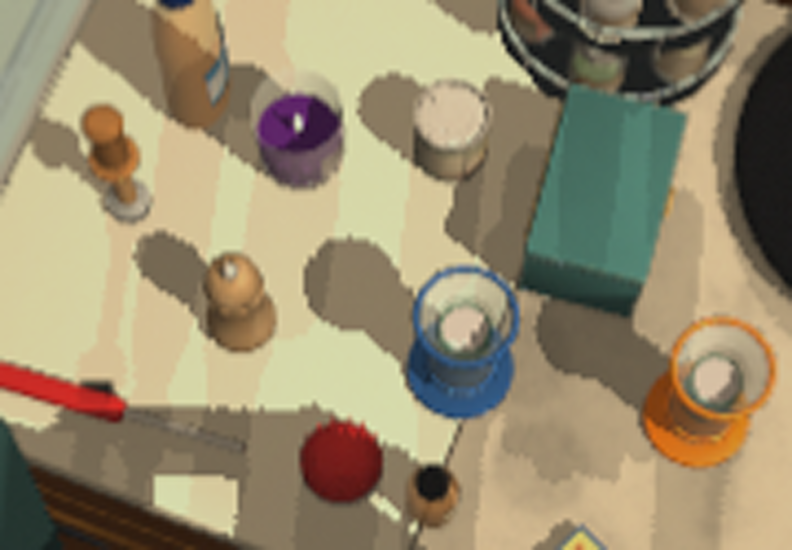

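The pusher at top (252,177) has the steel foot, collar and knob described; the crop also shows a pepper mill and a cork-like item. The blue tube is at (330,217), with orange to its right. Before moving, I'll check clearances.

Run:
```python
import numpy as np
W=np.load("W.npy").reshape(-1,3);W=W[np.isfinite(W[:,2])]
for n,c in(("pusher",(.5185,.1195)),("blue",(.49,-.165))):
    d=W[:,:2]-c;r=np.hypot(*d.T);a=np.degrees(np.arctan2(d[:,1],d[:,0]))
    for k in range(-180,180,30):
        m=(a>=k)&(a<k+30)&(r>.022 if n=="pusher" else r>.042)&(r<.11)&(W[:,2]>.1)
        if m.sum()>2: print(n,k,m.sum(),r[m].min().round(3),W[m,2].max().round(3))
A=np.array([.21,-.509]);B=np.array([.5185,.1195])
for A,B in((A,B),(B,np.array([.49,-.165]))):
    L=np.linalg.norm(B-A);u=(B-A)/L;s=(W[:,:2]-A)@u;t=(W[:,:2]-A)@[-u[1],u[0]]
    for k in np.arange(0,L,.06):
        m=(s>=k)&(s<k+.06)&(abs(t)<.08)
        if m.any(): print(k.round(2),W[m,2].max().round(3),end=" | ")
    print()
```

```text
pusher -30 309 0.072 0.244
pusher 0 7 0.085 0.215
blue -60 6 0.089 0.102
blue -30 6 0.08 0.102
0.0 0.604 | 0.06 0.598 | 0.12 0.588 | 0.18 0.142 | 0.24 0.142 | 0.3 0.081 | 0.36 0.14 | 0.42 0.145 | 0.48 0.019 | 0.54 0.133 | 0.6 0.011 | 0.66 0.179 | 
0.0 0.179 | 0.06 0.131 | 0.12 0.133 | 0.18 0.011 | 0.24 0.145 |
```

```bash
python3 -m handwheel '{"gripper":[6.5,6.5,6.5,6.5,6.5,6.5,6.5,6.5,6.5,6.5],"xyz":[[2,-1.8,0],[5,-4.4,-0.3],[8,-7,-0.6],[11,-9.7,-1],[14,-12.3,-1.3],[17,-15,-1.6],[20,-17.6,-2],[23,-20.2,-2],[25.5,-22.5,-2],[27.5,-24.2,-2]],"rot":[[0,0,0],[0,0,0],[0,0,0],[0,0,0],[0,0,0],[0,0,0],[0,0,0],[0,0,0],[0,0,0],[0,0,0]]}'
```

```text
time_s: 1.48
tcp_pos: [0.3722, -0.1775, 0.2599]
orientation: [[0.924, 0.383, 0.002], [0.383, -0.924, -0.0], [0.001, 0.001, -1.0]]
ft_force: [-0.4, 0.0, 0.1]
finger_gap: 0.0654
grasp_force: 0.0
```

```bash
python3 -m handwheel '{"gripper":[6.5,6.5,6.5,6.5,6.5,6.5,6.5,6.5,6.5,6.5],"xyz":[[3,-2.7,0],[6,-5.4,0],[9,-8,0],[12,-10.6,0],[15,-13.3,0],[18,-15.9,0],[21,-18.6,0],[23.5,-20.8,0],[25,-22.1,0],[25,-22.1,0]],"rot":[[0,0,0],[0,0,0],[0,0,0],[0,0,0],[0,0,0],[0,0,0],[0,0,0],[0,0,0],[0,0,0],[0,0,0]]}'
python3 - <<'E'
from h import *
s=bot.get_state();print(s["tcp_pos"],s["q"])
p=bot.get_image("scene");q=bot.get_image("top")
W=cloud(p)
w=W[120:220,220:320].reshape(-1,3)
for lo,hi in((.05,.09),(.105,.15),(.152,.172)):
    m=w[(np.hypot(w[:,0]-.5185,w[:,1]-.1195)<.03)&(w[:,2]>lo)&(w[:,2]<hi)]
    print(len(m), m.min(0).round(3) if len(m) else 0,m.max(0).round(3) if len(m) else 0)
a=cv2.resize(p["color"][100:260,200:400],(750,600),interpolation=cv2.INTER_CUBIC);cv2.imwrite("pics/c2.png",a[...,::-1])
E
```

```text
time_s: 2.32
tcp_pos: [0.5195, 0.1232, 0.2585]
orientation: [[0.923, 0.386, -0.001], [0.386, -0.923, 0.001], [-0.0, -0.002, -1.0]]
ft_force: [-0.1, -0.6, 0.1]
finger_gap: 0.0652
grasp_force: 0.0
[0.51945219 0.12317545 0.25847918] [7.20240831e+00 2.77586514e+00 7.87326423e+01 8.72756221e-02
 9.85165895e+01 7.45351625e+01]
32 [0.504 0.105 0.05 ] [0.518 0.118 0.083]
72 [0.499 0.099 0.105] [0.523 0.12  0.149]
60 [0.499 0.098 0.153] [0.526 0.132 0.172]
```

View pics/c2.png

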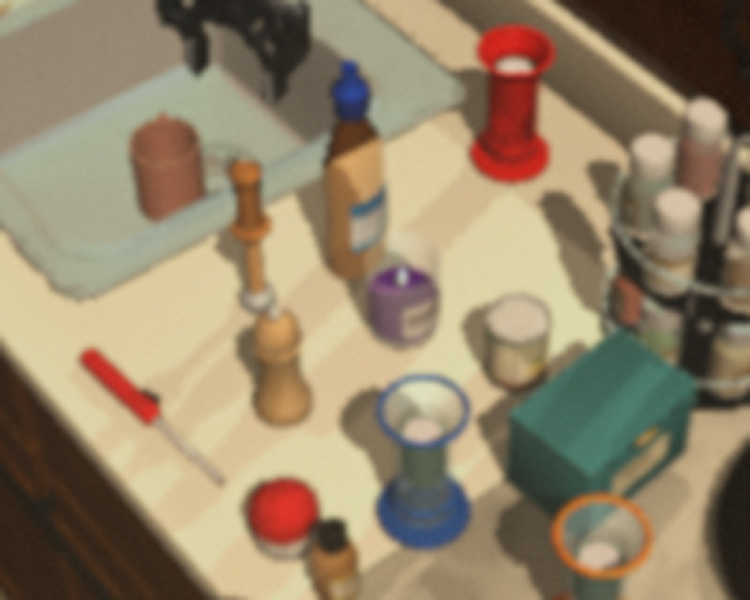

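The gripper is at crop (235,50), which projects above the pusher at crop (250,230), and the bottle and candle stay clear. I'll correct a few mm and descend.

```bash
python3 -m handwheel '{"gripper":[6.5,6.5,6.5,6.5,6.5,6.5,6.5,6.5,6.5,6.5],"xyz":[[-0.5,0.4,1],[-0.5,0.4,3],[-0.5,0.4,5],[-0.5,0.4,7],[-0.5,0.4,9],[-0.5,0.4,11],[-0.5,0.4,12.5],[-0.5,0.4,13.4],[-0.5,0.4,13.4],[-0.5,0.4,13.4]],"rot":[[0,0,0],[0,0,0],[0,0,0],[0,0,0],[0,0,0],[0,0,0],[0,0,0],[0,0,0],[0,0,0],[0,0,0]]}'
python3 -m handwheel '{"gripper":[5,4,3,2,1.5,1.5,1.5,1.5,1.5,1.5],"xyz":[[0,0,0],[0,0,0],[0,0,0],[0,0,0],[0,0,0],[0,0,0],[0,0,0],[0,0,0],[0,0,0],[0,0,0]],"rot":[[0,0,0],[0,0,0],[0,0,0],[0,0,0],[0,0,0],[0,0,0],[0,0,0],[0,0,0],[0,0,0],[0,0,0]]}'
```

```text
time_s: 3.25
tcp_pos: [0.5154, 0.1131, 0.1256]
orientation: [[0.925, 0.38, 0.0], [0.38, -0.925, -0.0], [-0.0, 0.0, -1.0]]
ft_force: [-0.5, -0.5, -0.1]
finger_gap: 0.0653
grasp_force: 0.0
time_s: 4.08
tcp_pos: [0.5161, 0.1143, 0.1265]
orientation: [[0.925, 0.381, 0.002], [0.381, -0.925, 0.001], [0.002, 0.0, -1.0]]
ft_force: [-1.3, 1.3, 5.3]
finger_gap: 0.0239
grasp_force: 58.7
```

```bash
python3 -m handwheel '{"gripper":[1.5,1.5,1.5,1.5,1.5,1.5,1.5,1.5,1.5,1.5],"xyz":[[0,0,-0.7],[0,0,-2],[0,0,-4],[0,0,-6.5],[0,0,-9],[0,0,-11.5],[0,0,-14],[0,0,-16],[0,0,-17],[0,0,-17]],"rot":[[0,0,0],[0,0,0],[0,0,0],[0,0,0],[0,0,0],[0,0,0],[0,0,0],[0,0,0],[0,0,0],[0,0,0]]}'
python3 - <<'E'
from h import *
s=bot.get_state();print(s["tcp_pos"],s["orientation"].round(4) if hasattr(s["orientation"],"round") else s["orientation"],s["finger_gap"],s["ft_force"])
from scipy.optimize import least_squares
for n,(u,v) in(("top",(330,217)),("scene",(313,207))):
    p=bot.get_image(n);W=cloud(p)
    c=p["color"].astype(int);m=(c[...,2]>c[...,0]+25)&(c[...,2]>c[...,1]+10)
    for lo,hi,r in((.126,.148,.034),(-.01,.016,.04)):
        k=m&(np.hypot(W[...,0]-.49,W[...,1]+.165)<.06)&(W[...,2]>lo)&(W[...,2]<hi)
        ys,xs=np.nonzero(k);print(n,lo,len(xs))
        if len(xs)<8: continue
        X=np.array([atz(p,(x,y),(.132 if lo>.1 else .005)) for x,y in zip(xs,ys)])[:,:2]
        if lo>.1: f=least_squares(lambda q:np.hypot(*(X-q).T)-r,[.49,-.165],loss="soft_l1",f_scale=.002);print("rim",f.x.round(4),np.abs(f.fun).mean().round(4))
        else: print("base box",X.min(0).round(3),X.max(0).round(3))
    # held pusher points below gripper
    w=W.reshape(-1,3);t=s["tcp_pos"]
    for a,b in((-.13,-.1),(-.1,-.045),(-.04,-.02)):
        q=w[(np.hypot(w[:,0]-t[0],w[:,1]-t[1])<.035)&(w[:,2]>t[2]+a)&(w[:,2]<t[2]+b)]
        if len(q)>3: print("held",a,len(q),q.min(0).round(3),q.max(0).round(3))
E
```

```text
time_s: 4.92
tcp_pos: [0.5163, 0.1138, 0.2977]
orientation: [[0.925, 0.381, 0.004], [0.381, -0.925, -0.0], [0.004, 0.002, -1.0]]
ft_force: [0.8, -0.2, -1.2]
finger_gap: 0.0241
grasp_force: 58.7
[0.51626473 0.11380978 0.29773406] [[ 9.247e-01  3.807e-01  4.400e-03]
 [ 3.807e-01 -9.247e-01 -1.000e-04]
 [ 4.000e-03  1.800e-03 -1.000e+00]] 0.02405105769957123 [ 0.84689314 -0.20147712 -1.20340851]
top 0.126 91
rim [ 0.4895 -0.1639] 0.0013
top -0.01 162
base box [ 0.45  -0.202] [ 0.514 -0.127]
held -0.13 77 [0.502 0.1   0.171] [0.536 0.13  0.194]
held -0.1 27 [0.508 0.107 0.199] [0.521 0.12  0.24 ]
held -0.04 47 [0.498 0.096 0.267] [0.525 0.129 0.278]
scene 0.126 14
rim [ 0.4838 -0.165 ] 0.0008
scene -0.01 170
base box [ 0.448 -0.205] [ 0.519 -0.136]
held -0.13 80 [0.496 0.091 0.168] [0.527 0.123 0.198]
held -0.1 66 [0.505 0.101 0.199] [0.519 0.122 0.253]
held -0.04 60 [0.494 0.094 0.263] [0.531 0.136 0.277]
```

```bash
python3 -m handwheel '{"gripper":[1.5,1.5,1.5,1.5,1.5,1.5,1.5,1.5,1.5,1.5],"xyz":[[-1,1.8,-0.5],[-2.5,4.6,-1],[-4,7.4,-1],[-5.5,10.2,-1],[-7,13,-1],[-8.5,15.8,-1],[-10,18.6,-1],[-11.5,21.4,-1],[-12.8,23.8,-1],[-13.35,24.8,-1]],"rot":[[0,0,0],[0,0,0],[0,0,0],[0,0,0],[0,0,0],[0,0,0],[0,0,0],[0,0,0],[0,0,0],[0,0,0]]}'
python3 -m handwheel '{"gripper":[1.5,1.5,1.5,1.5,1.5,1.5,1.5,1.5,1.5,1.5],"xyz":[[0,0,0],[0,0,0],[0,0,0.5],[0,0,1],[0,0,1.5],[0,0,1.5],[0,0,1.5],[0,0,1.5],[0,0,1.5],[0,0,1.5]],"rot":[[0,0,0],[0,0,0],[0,0,0],[0,0,0],[0,0,0],[0,0,0],[0,0,0],[0,0,0],[0,0,0],[0,0,0]]}'
cat > look.py <<'E'
import sys
from h import *
s=bot.get_state();t=s["tcp_pos"];print(t.round(4) if hasattr(t,"round") else t,s["ft_force"])
out=[]
for n in("top","scene"):
    p=bot.get_image(n);W=cloud(p);w=W.reshape(-1,3)
    for a,b in((-.135,-.1),(-.1,-.045),(-.04,-.02)):
        q=w[(np.hypot(w[:,0]-t[0],w[:,1]-t[1])<.032)&(w[:,2]>t[2]+a)&(w[:,2]<t[2]+b)]
        if len(q)>3: print(n,"held",a,len(q),q.min(0).round(3),q.max(0).round(3))
    M=p["camera_from_world"];c=M[:3,:3]@[.49,-.165,.16]+M[:3,3]
    x=c[:2]/c[2];x=x*(1+p["k1"]*(x@x));u=int(p["K"][0,0]*x[0]+p["K"][0,2]);v=int(p["K"][1,1]*x[1]+p["K"][1,2])
    print(n,"crop origin",u-33,v-45)
    out.append(cv2.resize(p["color"][v-45:v+45,u-33:u+33],(396,540),interpolation=cv2.INTER_CUBIC))
cv2.imwrite("pics/"+sys.argv[1],np.hstack(out)[...,::-1])
E
python3 look.py c3.png
```

```text
time_s: 5.85
tcp_pos: [0.4851, -0.1693, 0.3022]
orientation: [[0.926, 0.377, -0.005], [0.377, -0.926, 0.0], [-0.005, -0.002, -1.0]]
ft_force: [-0.2, 0.1, -2.1]
finger_gap: 0.0235
grasp_force: 59.4
time_s: 6.68
tcp_pos: [0.4866, -0.1662, 0.2907]
orientation: [[0.925, 0.381, 0.001], [0.381, -0.925, -0.0], [0.0, 0.001, -1.0]]
ft_force: [-0.2, 0.2, -1.2]
finger_gap: 0.0235
grasp_force: 59.6
[ 0.4866 -0.1662  0.2907] [-0.18152019  0.17961231 -1.15909561]
top held -0.135 75 [ 0.472 -0.18   0.163] [ 0.502 -0.148  0.189]
top held -0.1 20 [ 0.481 -0.172  0.192] [ 0.491 -0.159  0.227]
top held -0.04 36 [ 0.47  -0.183  0.263] [ 0.498 -0.154  0.271]
top crop origin 298 163
scene held -0.135 98 [ 0.467 -0.184  0.161] [ 0.498 -0.151  0.19 ]
scene held -0.1 64 [ 0.476 -0.177  0.192] [ 0.489 -0.166  0.245]
scene held -0.04 67 [ 0.466 -0.185  0.257] [ 0.499 -0.151  0.271]
scene crop origin 280 157
```

View pics/c3.png

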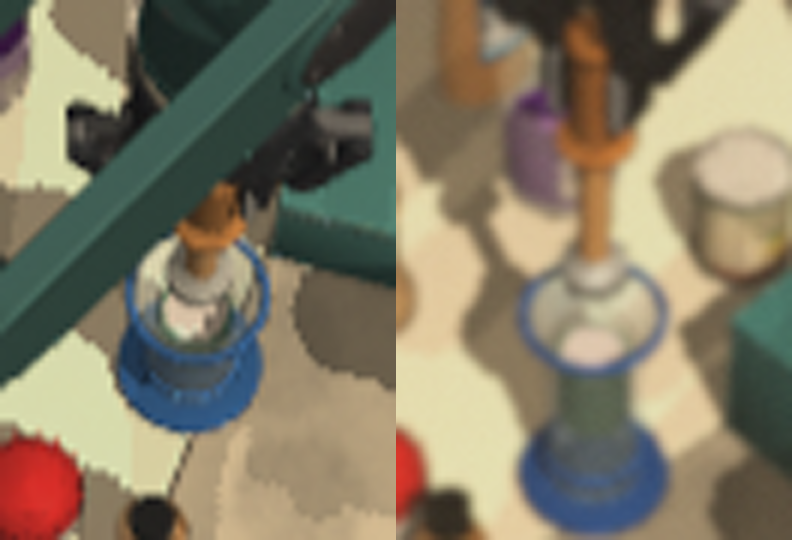

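The foot hangs about 2 cm above the mouth, centred on the blue rim: top crop (197,280) against rim (197,295), scene crop (597,270) over rim (593,320). After a 2 mm correction in x, I'll descend into the bore and check the force.

```bash
python3 -m handwheel '{"gripper":[1.5,1.5,1.5,1.5,1.5,1.5,1.5,1.5,1.5,1.5],"xyz":[[0.2,0,0],[0.2,0,0.5],[0.2,0,1],[0.2,0,1.5],[0.2,0,2],[0.2,0,2.5],[0.2,0,3],[0.2,0,3.5],[0.2,0,4],[0.2,0,4.3]],"rot":[[0,0,0],[0,0,0],[0,0,0],[0,0,0],[0,0,0],[0,0,0],[0,0,0],[0,0,0],[0,0,0],[0,0,0]]}'
python3 -m handwheel '{"gripper":[1.5,1.5,1.5,1.5,1.5,1.5,1.5,1.5,1.5,1.5],"xyz":[[0,0,0.2],[0,0,0.4],[0,0,0.6],[0,0,0.8],[0,0,1],[0,0,1.2],[0,0,1.4],[0,0,1.6],[0,0,1.8],[0,0,2]],"rot":[[0,0,0],[0,0,0],[0,0,0],[0,0,0],[0,0,0],[0,0,0],[0,0,0],[0,0,0],[0,0,0],[0,0,0]]}'
```

```text
time_s: 7.62
tcp_pos: [0.4881, -0.1654, 0.2464]
orientation: [[0.925, 0.381, -0.001], [0.381, -0.925, 0.0], [-0.001, -0.001, -1.0]]
ft_force: [-0.5, 0.1, -0.8]
finger_gap: 0.0236
grasp_force: 59.6
time_s: 8.45
tcp_pos: [0.4886, -0.1655, 0.2286]
orientation: [[0.925, 0.381, 0.002], [0.381, -0.925, -0.001], [0.001, 0.001, -1.0]]
ft_force: [-1.2, 1.2, 4.3]
finger_gap: 0.0241
grasp_force: 60.6
```

```bash
python3 -m handwheel '{"gripper":[1.5,1.5,1.5,1.5,1.5,1.5,1.5,1.5,1.5,1.5],"xyz":[[0,0,0.4],[0,0,0.8],[0,0,1.2],[0,0,1.6],[0,0,2],[0,0,2.4],[0,0,2.8],[0,0,3.2],[0,0,3.5],[0,0,3.8]],"rot":[[0,0,0],[0,0,0],[0,0,0],[0,0,0],[0,0,0],[0,0,0],[0,0,0],[0,0,0],[0,0,0],[0,0,0]]}'
python3 -m handwheel '{"gripper":[1.5,1.5,1.5,1.5,1.5,1.5,1.5,1.5,1.5,1.5],"xyz":[[0,0,0.1],[0,0,0.2],[0,0,0.3],[0,0,0.4],[0,0,0.4],[0,0,0.4],[0,0,0.4],[0,0,0.4],[0,0,0.4],[0,0,0.4]],"rot":[[0,0,0],[0,0,0],[0,0,0],[0,0,0],[0,0,0],[0,0,0],[0,0,0],[0,0,0],[0,0,0],[0,0,0]]}'
```

```text
time_s: 9.28
tcp_pos: [0.4884, -0.1655, 0.1889]
orientation: [[0.925, 0.381, 0.0], [0.381, -0.925, -0.0], [0.0, 0.0, -1.0]]
ft_force: [-0.9, -0.5, 4.6]
finger_gap: 0.0243
grasp_force: 59.8
time_s: 10.12
tcp_pos: [0.4883, -0.1655, 0.1852]
orientation: [[0.925, 0.381, -0.0], [0.381, -0.925, -0.0], [-0.0, 0.0, -1.0]]
ft_force: [-0.6, -0.1, 2.1]
finger_gap: 0.0239
grasp_force: 59.4
```

Next, 1 mm steps until the force rises.

```bash
python3 -m handwheel '{"gripper":[1.5,1.5,1.5,1.5,1.5,1.5,1.5,1.5,1.5,1.5],"xyz":[[0,0,0.03],[0,0,0.06],[0,0,0.1],[0,0,0.13],[0,0,0.16],[0,0,0.2],[0,0,0.2],[0,0,0.2],[0,0,0.2],[0,0,0.2]],"rot":[[0,0,0],[0,0,0],[0,0,0],[0,0,0],[0,0,0],[0,0,0],[0,0,0],[0,0,0],[0,0,0],[0,0,0]]}'
```

```text
time_s: 10.95
tcp_pos: [0.4885, -0.1655, 0.184]
orientation: [[0.925, 0.381, 0.001], [0.381, -0.925, -0.0], [0.001, 0.001, -1.0]]
ft_force: [-0.4, 0.3, 5.6]
finger_gap: 0.0238
grasp_force: 60.0
```

```bash
python3 -m handwheel '{"gripper":[1.5,1.5,1.5,1.5,1.5,1.5,1.5,1.5,1.5,1.5],"xyz":[[0,0,0.03],[0,0,0.06],[0,0,0.1],[0,0,0.13],[0,0,0.16],[0,0,0.2],[0,0,0.2],[0,0,0.2],[0,0,0.2],[0,0,0.2]],"rot":[[0,0,0],[0,0,0],[0,0,0],[0,0,0],[0,0,0],[0,0,0],[0,0,0],[0,0,0],[0,0,0],[0,0,0]]}'
```

```text
time_s: 11.78
tcp_pos: [0.4888, -0.1655, 0.1838]
orientation: [[0.925, 0.381, 0.003], [0.381, -0.925, -0.001], [0.002, 0.002, -1.0]]
ft_force: [-2.5, 2.0, 11.3]
finger_gap: 0.0236
grasp_force: 61.3
```

```bash
python3 -m handwheel '{"gripper":[1.5,1.5,1.5,1.5,1.5,1.5,1.5,1.5,1.5,1.5],"xyz":[[0,0,0.03],[0,0,0.06],[0,0,0.1],[0,0,0.13],[0,0,0.13],[0,0,0.13],[0,0,0.13],[0,0,0.13],[0,0,0.13],[0,0,0.13]],"rot":[[0,0,0],[0,0,0],[0,0,0],[0,0,0],[0,0,0],[0,0,0],[0,0,0],[0,0,0],[0,0,0],[0,0,0]]}'
python3 look.py c4.png
```

```text
time_s: 12.62
tcp_pos: [0.489, -0.1655, 0.1838]
orientation: [[0.924, 0.381, 0.004], [0.381, -0.924, -0.001], [0.003, 0.003, -1.0]]
ft_force: [-2.8, 2.6, 16.1]
finger_gap: 0.0236
grasp_force: 62.2
[ 0.489  -0.1655  0.1838] [-2.84807873  2.63934692 16.1335673 ]
top held -0.135 88 [ 0.464 -0.188  0.05 ] [ 0.507 -0.143  0.084]
top held -0.1 106 [ 0.459 -0.197  0.084] [ 0.51  -0.143  0.138]
top held -0.04 25 [ 0.473 -0.183  0.155] [ 0.493 -0.156  0.164]
top crop origin 298 163
scene held -0.135 122 [ 0.458 -0.194  0.049] [ 0.505 -0.142  0.084]
scene held -0.1 280 [ 0.458 -0.195  0.084] [ 0.519 -0.134  0.138]
scene held -0.04 55 [ 0.467 -0.187  0.152] [ 0.501 -0.151  0.164]
scene crop origin 280 157
```

View pics/c4.png

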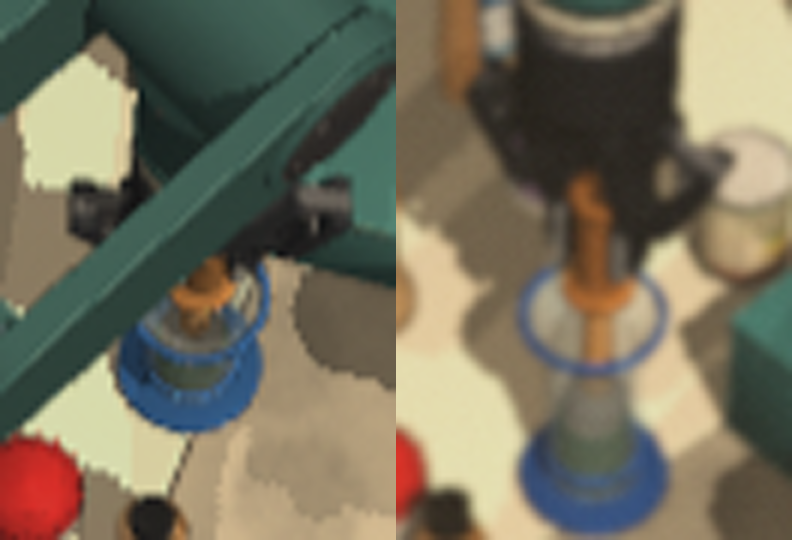

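The green stack now sits on the blue base (scene crop (595,450)), with the foot on it and the collar just above the rim. I'll relieve the preload, open, and retreat straight up.

```bash
python3 -m handwheel '{"gripper":[1.5,1.5,1.5,1.5,2.2,3,4,5,6,6.5],"xyz":[[0,0,-0.1],[0,0,-0.2],[0,0,-0.3],[0,0,-0.3],[0,0,-0.3],[0,0,-0.3],[0,0,-0.3],[0,0,-0.3],[0,0,-0.3],[0,0,-0.3]],"rot":[[0,0,0],[0,0,0],[0,0,0],[0,0,0],[0,0,0],[0,0,0],[0,0,0],[0,0,0],[0,0,0],[0,0,0]]}'
python3 -m handwheel '{"gripper":[6.5,6.5,6.5,6.5,6.5,6.5,6.5,6.5,6.5,6.5],"xyz":[[0,0,0],[0,0,0],[0,0,0],[0,0,-0.5],[0,0,-1.5],[0,0,-3],[0,0,-5],[0,0,-7],[0,0,-9],[0,0,-11]],"rot":[[0,0,0],[0,0,0],[0,0,0],[0,0,0],[0,0,0],[0,0,0],[0,0,0],[0,0,0],[0,0,0],[0,0,0]]}'
python3 look.py c5.png
```

```text
time_s: 13.55
tcp_pos: [0.4881, -0.1654, 0.1822]
orientation: [[0.925, 0.381, -0.001], [0.381, -0.925, 0.0], [-0.001, -0.001, -1.0]]
ft_force: [0.5, -0.9, -0.2]
finger_gap: 0.0654
grasp_force: 0.0
time_s: 14.38
tcp_pos: [0.4884, -0.1655, 0.2953]
orientation: [[0.925, 0.381, 0.002], [0.381, -0.925, -0.001], [0.001, 0.001, -1.0]]
ft_force: [0.3, -0.5, -0.5]
finger_gap: 0.0647
grasp_force: 0.0
[ 0.4884 -0.1655  0.2953] [ 0.33661952 -0.46300666 -0.49865679]
top held -0.135 54 [ 0.472 -0.18   0.16 ] [ 0.5   -0.146  0.195]
top held -0.1 95 [ 0.477 -0.177  0.195] [ 0.506 -0.15   0.234]
top crop origin 298 163
scene held -0.135 71 [ 0.467 -0.182  0.16 ] [ 0.496 -0.16   0.195]
scene held -0.1 111 [ 0.47  -0.18   0.196] [ 0.501 -0.153  0.228]
scene crop origin 280 157
```

View pics/c5.png

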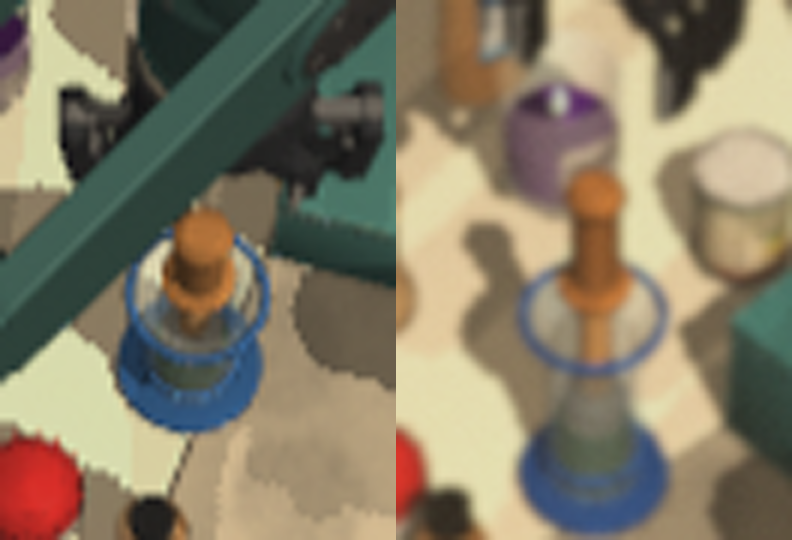

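The pusher stands upright in the blue tube on the bottomed stack, and the gripper is clear above it (pusher top at z of about 0.228, fingertips at 0.287).

```bash
python3 -c "from bench import bot;print(bot.sign_off())"
```

```text
the job is handed in; nothing more can be done
None
```

The blue tube's tea lights are pressed firmly onto its floor (about 16 N at the stop), the pusher is released and standing upright on top of them, the arm never went near the orange tube, and the job is handed in at about 14.5 s.

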